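# Index the carving turntable four clicks and hold it

### The job

Ready the carving turntable for its next flute: swing the front door of the white dust box wide open, then push the turntable's upright lever post round, counter-clockwise seen from above and out through the doorway, exactly four clicks from its rest (feel each tooth go by; do not go over a fifth). Finish while holding the post still in the fourth click's notch: a spring throws it back if it is let go. Leave the door open and do not disturb the jar, the brush or the loose shell.

Things in the scene. Friction and masses are not known exactly. Their poses are not given: they have to be found in the camera images.
- dustbox: White open-topped dust box, fixed to the bench, 220 (x) by 260 (y) by 100 mm high, walls 8 mm. Origin: centre of its underside; z up; its front faces its own -x, towards the robot; +y is left seen from the robot. The door fills an opening in the front wall from y = -95 to y = +85 mm.
- door (a joint): Angle of the box's front door: 0 shut, growing as it swings out towards the robot (counter-clockwise seen from above), up to 1.8 rad. The hinge is upright, at the door's right (-y) edge; the door is 178 mm wide, 10 mm thick, its top 99 mm above the bench; it stays where it is left (light friction).
- door_handle (a point): Grip point of the door handle, an upright round steel bar (66 mm long, 11 mm thick, centred on this point, 53 mm above the bench) standing 35 mm off the door's outer face, 148 mm from the hinge.
- door_hinge (a point): Point on the door's upright hinge axis.
- pivot (a point): Point on the upright axis about which turntable, lever and post turn together, 55 mm above the bench. The lever swings counter-clockwise from rest, freely for 0.15 to 0.6 rad until a sprung roller under it meets the sector's first tooth; hard stop 1.85 rad from rest.
- lever: Turntable (aluminium disc 88 mm in diameter with a fluted white shell blank, top 86 mm above the bench) and its lever, one piece turning about the pivot. Origin: on the pivot axis, 6 mm above the bench; z up; its x axis points along the lever to the upright post at its end. At rest the lever lies inside the box, along the box's +y, 5 degrees towards the door.
- post_grip (a point): Middle of the thick part (18 mm in diameter, 34 mm long, centre 105 mm above the bench) of the upright round steel post at the lever's end, 90 mm from the pivot. Push-back here: return spring 6.3 N at rest, rising 1.8 N per rad; each tooth adds some 3 N, leaping up as the roller begins to climb it (0.085 rad before the pin's centre), gone after the crest, lowest just before the notch.
- sector: Brass click sector fixed under the lever, at another angle every time: six upright pins (teeth, 8 mm in diameter, tops 32 mm above the bench), 60 mm from the pivot, at -0.7, -0.5, -0.3, -0.1, 0.1, 0.3 rad from its x axis (counter-clockwise positive). A click is the roller passing over a pin into the notch midway to the next. Origin: on the pivot axis, 6 mm above the bench; z up.
- jar: Bystander: closed glass jar, 64 mm in diameter, 85 mm high, standing to the right of the box. Origin: centre of its underside.
- brush: Bystander: brush lying to the left of the box. Origin: underside, near its middle.
- shell: Bystander: loose bone-white shell blank, 66 mm in diameter, 26 mm high, lying to the left of the box. Origin: centre of its underside.

How it is judged:
By the outcome, as a careful person would: the job done as asked, in the order asked, and still so for the second after the job is handed in, while the arm keeps its last pose, push and grip.
It also fails if it takes over 72 s, if anything falls off the work surface, if the arm or the gripper's body presses on something with over 40 N, if the wrist force passes 120 N, or if a joint passes its speed limit or range.

### The arm

A 6-joint arm with a two-finger parallel gripper is mounted at the origin on the work surface. World frame = base frame: x ahead of the robot, y to its left, z up, the work surface at z = 0. Lengths are in m, angles in rad, forces in N, time in s.
With the tool pointing down it reaches from about 0.225 to 0.875 m from the base axis. Payload 3.4 kg.
Tool frame: the origin (TCP) lies midway between the tips of the shut fingers; the grasp point (between the pads) lies 19 mm behind it; z points along the fingers, y is the line along which they close (so a half turn about z gives the same grasp; the last joint's range is limited). The gripper opens to 85 mm and grips with 20 to 120 N. Pads are 22 mm wide; open, the fingers measure 114 mm over their backs; the gripper's body (76 mm by 85 mm) begins 54 mm behind the grasp point. The pads swing forward as they close: fully open they stand 13 mm farther back than shut.
Start: joints at [1.128, 0.276, 1.505, -0, 1.361, -0.121], TCP at [0.182, 0.546, 0.231] pointing down, gripper open.
Joint ranges: [-2.89, 2.89], [-0.75, 2.08], [0.22, 2.7], [-1.18, 4.32], [0.11, 2.71], [-2.7, 2.7]. Speed limits (rad/s): [2.57, 2.57, 3.14, 3.14, 3.14, 3.14].

### API

Orientations are given as a unit quaternion [w, x, y, z].
In Python, from rig import manip gives the robot as it stands.
- The arm moves only by the shell command python3 -m inch 'ROWS' [OPENING]. ROWS is text: rows parted by semicolons, each of 6 numbers parted by spaces: the shift along the tool's x, y, z in cm, then the turn, a rotation vector about the tool's x, y, z in degrees. A call has 1 to 20 rows; each row shifts and turns the commanded pose from where the row before left it, along the tool's axes as they then stand; what a row does not reach is not made up. A row lasts 1/12 s, in which the tool goes at most 41.7 mm and 7.16 degrees, less where a joint would pass 70% of its speed; a pose out of reach is approached as far as the arm can. A call is refused whole if a number of a shift passes 4.17 or a number of a turn 7.16, either way. A call with a gripper value outside its range is refused whole. OPENING is the finger opening in cm, from 0 to 8.54, set as the call begins (- or left out, the last holds). The fingers move at their own pace and stop on an object; the grip force is fixed at half the most. Time passes only in rows, so rows that do not move let the fingers close. It gives the time, the measured TCP pose, the force, the opening and the grip force at its end, in the units of the state.
- manip.get_state(): the state, without advancing time (a new reading comes with each control period).
- manip.read_camera(name): name is "scene" or "side" or "wrist"; returns a dict with "img" (400x640x3 uint8, blue, green, red), "fx", "fy", "cx", "cy" (pixels), "extrinsics" (4x4, takes a point from camera to world coordinates); the wrist camera has in their place "T_tool_cam" (4x4, takes a point from camera to tool coordinates, whose origin is the TCP and whose axes are the flange's). Camera axes: x right, y down, z forward; pixel columns grow to the right and rows downward; lengths in m; the calibration is good to about 2 mm. A picture is of the moment at which its call begins: read the wrist's pose just before it. There is no depth.
- manip.finish_job(): hands the job in; it is judged then, once.
The state is a dict: "time": time; "joint_pos": joint angles; "qvel": joint speeds; "effort": joint torques, N m; "position": TCP position; "orientation": TCP orientation; "wrist_force": force on the tool from outside, world axes, zero at the start; "torque": the same for the moment, N m; "grip_width": opening from 0.0 (shut) to 1.0 (fully open); "finger_force": force on a finger pad.
Only numpy, scipy, OpenCV 4.12 (cv2) and the standard library are available. Lean on these libraries where they do the work, as an engineer would, in place of code of your own. Each camera call takes 0.05 s, during which the arm holds its last target. There are 200 camera calls.

## Working session

There is one attempt and no reset: what is moved stays moved. The work goes in short steps, Python scripts to look and compute and a shell command to move; the robot and the scene stay as the last step left them, time stands still between calls to the robot, and variables do not carry over. Pictures are saved under pics/ and viewed, at most 10 in all, crops included, and the job is handed in when it is done.

```bash
ls; mkdir -p pics; python3 - <<'E'
from rig import manip
import cv2,numpy as np
np.set_printoptions(precision=4,suppress=True)
s=manip.get_state();print(s)
for n in("scene","side"):
    c=manip.read_camera(n);cv2.imwrite(f"pics/{n}0.png",c["img"]);print(n,c["fx"],c["fy"],c["cx"],c["cy"],c["extrinsics"])
E
```

```text
pics
{'time': 0.0, 'joint_pos': array([ 1.128 ,  0.2766,  1.5061, -0.    ,  1.3607, -0.121 ]), 'qvel': array([ 0.0013, -0.0001,  0.0007,  0.0007,  0.0011,  0.001 ]), 'effort': array([ -0.0018, -41.678 , -24.5802,  -0.0001,   0.0109,   0.    ]), 'position': array([0.1816, 0.545 , 0.2304]), 'orientation': array([-0.0002,  0.1602,  0.9871, -0.0009]), 'wrist_force': array([-0.0351,  0.1335, -0.2123]), 'torque': array([0.0253, 0.0369, 0.0317]), 'finger_force': 0.0, 'grip_width': 0.9994052930580114}
scene 415.6925842257263 415.6925842257263 324.9990826979404 211.21669975499785 [[ 0.2206  0.843  -0.4906  1.0546]
 [ 0.9753 -0.198   0.0983 -0.1028]
 [-0.0143 -0.5002 -0.8658  0.8779]
 [ 0.      0.      0.      1.    ]]
side 483.35794296947427 483.35794296947427 322.3835049303197 198.65033813476583 [[ 0.9844 -0.1148  0.1335  0.4973]
 [-0.1743 -0.5271  0.8317 -0.7693]
 [-0.0251 -0.842  -0.5389  0.6072]
 [ 0.      0.      0.      1.    ]]
```

View pics/scene0.png

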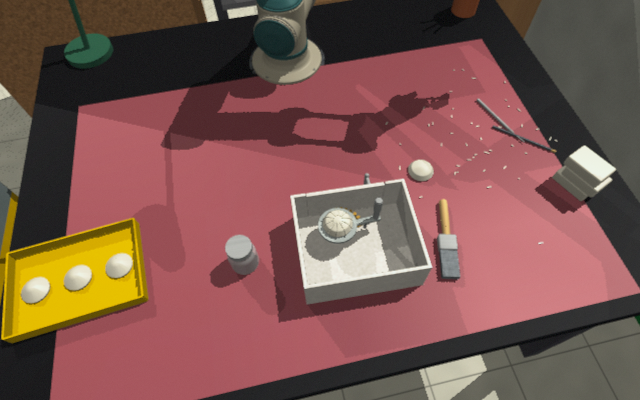

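View pics/side0.png

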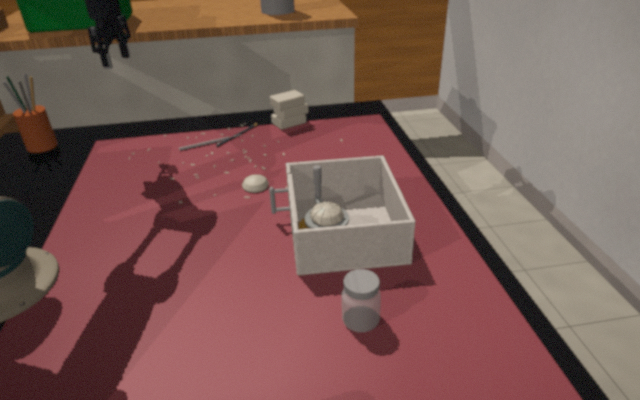

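The scene view shows the box around (360,240), with the handle at about (368,180), the post at (378,205) and the blank at (338,222). The jar is at (241,254), the brush at (447,240) and the shell at (421,170). The side view shows the handle at (273,200) and the post at (318,175). I'll enlarge both views to get the corners.

```bash
python3 - <<'E'
import cv2,numpy as np
a=cv2.imread("pics/scene0.png")[165:305,280:440];b=cv2.imread("pics/side0.png")[150:280,260:420]
a=cv2.resize(a,None,fx=5,fy=4.2,interpolation=cv2.INTER_CUBIC)
cv2.imwrite("pics/z1.png",a)
b=cv2.resize(b,None,fx=4.5,fy=4.5,interpolation=cv2.INTER_CUBIC)
cv2.imwrite("pics/z2.png",b)
E
```

```text
(no output)
```

View pics/z1.png

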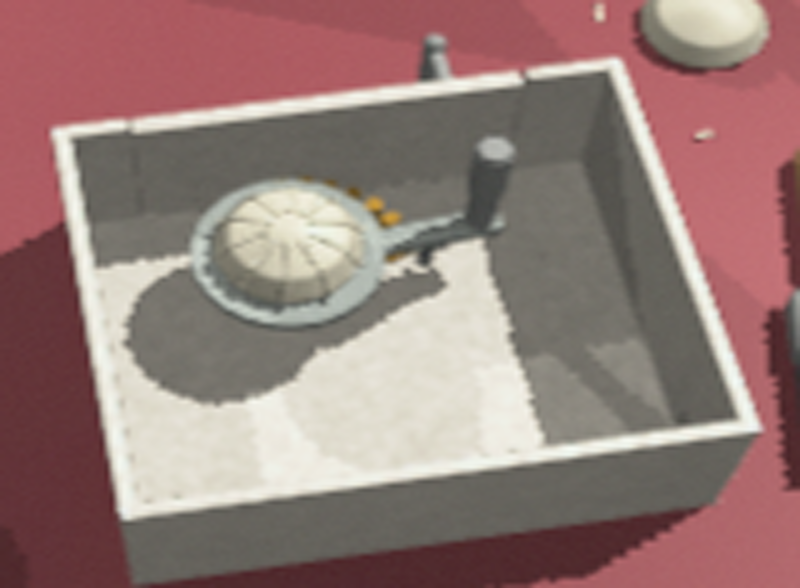

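View pics/z2.png

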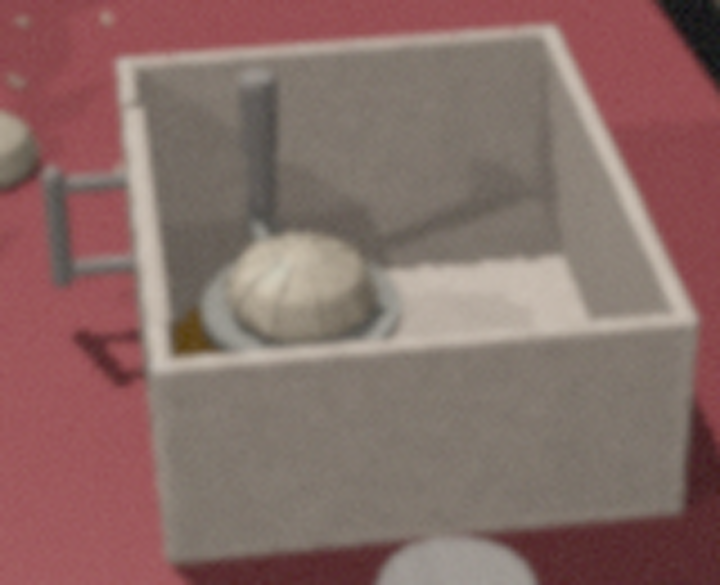

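```bash
cat > h.py <<'E'
from rig import manip
import numpy as np
from scipy.spatial.transform import Rotation as R
np.set_printoptions(precision=4,suppress=True)
C={n:manip.read_camera(n) for n in("scene","side")} if __name__=="__main__" else {}
def ray(c,p):
    T=c["extrinsics"];return T[:3,3],T[:3,:3]@[(p[0]-c["cx"])/c["fx"],(p[1]-c["cy"])/c["fy"],1]
def onz(c,p,z):
    o,d=ray(c,p);return o+d*(z-o[2])/d[2]
def tri(*cp):
    A=0;b=0
    for c,p in cp:
        o,d=ray(c,p);d=d/np.linalg.norm(d);M=np.eye(3)-np.outer(d,d);A=A+M;b=b+M@o
    return np.linalg.solve(A,b)
E
python3 - <<'E'
from h import *
S=manip.read_camera("scene");D=manip.read_camera("side")
s=lambda u,v:(280+u/5,165+v/4.2)
d=lambda u,v:(260+u/4.5,150+v/4.5)
L=np.array([[-.11,-.13],[-.11,.13],[.11,.13],[.11,-.13]])
ws=[onz(S,s(*q),.1)[:2] for q in[(52,130),(618,58),(760,430),(125,515)]]
wd=[onz(D,d(*q),.1)[:2] for q in[(155,370),(118,60),(555,27),(695,320)]]
for w in(ws,wd,(np.array(ws)+wd)/2):
    w=np.array(w);m=w.mean(0);z=((w-m)@[1,1j])*np.conj(L@[1,1j]);th=np.angle(z.sum())
    Rm=np.array([[np.cos(th),-np.sin(th)],[np.sin(th),np.cos(th)]])
    print("box",m,th,"resid",(w-m-L@Rm.T).round(4).tolist())
print("hinge?",m+Rm@[-.11,-.095])
print("post",tri((S,s(495,150)),(D,d(257,76))),onz(S,s(495,150),.122),onz(D,d(257,76),.122))
pv=onz(S,s(290,228),.086);print("pivot",pv,onz(D,d(305,247),.086))
print("disc centre z.055",onz(S,s(288,252),.055))
print("handle top",tri((S,s(434,40)),(D,d(52,172))),onz(S,s(434,40),.086))
print("in box frame: post",Rm.T@(tri((S,s(495,150)),(D,d(257,76)))[:2]-m),"piv",Rm.T@(pv[:2]-m))
for q in[(310,180),(345,187),(375,203),(390,216),(392,256)]:
    p=onz(S,s(*q),.032);r=p[:2]-pv[:2];print("pin",p,np.hypot(*r),np.arctan2(r[1],r[0])-th)
for n,q in(("jar",(240,243)),("shell",(421,168))):print(n,onz(S,q,.085 if n=="jar" else .02))
E
```

```text
box [0.6731 0.0427] -0.05492625012580249 resid [[0.0021, 0.0007], [0.0016, -0.0017], [-0.0011, -0.0015], [-0.0027, 0.0025]]
box [0.6714 0.0381] -0.0585849375976546 resid [[0.0018, 0.0013], [0.0009, -0.0014], [-0.0011, -0.0023], [-0.0016, 0.0024]]
box [0.6722 0.0404] -0.056756428110975275 resid [[0.002, 0.001], [0.0013, -0.0016], [-0.0011, -0.0019], [-0.0021, 0.0025]]
hinge? [ 0.557  -0.0482]
post [0.6279 0.1003 0.1231] [0.6273 0.1006 0.122 ] [0.6281 0.1024 0.122 ]
pivot [0.6321 0.0102 0.086 ] [0.6328 0.0105 0.086 ]
disc centre z.055 [0.6295 0.0103 0.055 ]
handle top [0.5301 0.1039 0.0822] [0.5323 0.103  0.086 ]
in box frame: post [-0.0477  0.0573] piv [-0.0384 -0.0324]
pin [0.5755 0.0344 0.032 ] 0.06152816551668471 2.7949054701700935
pin [0.5837 0.0493 0.032 ] 0.06221522143971327 2.5189943372293677
pin [0.5969 0.0604 0.032 ] 0.06129194161358308 2.2391535632461697
pin [0.6065 0.0651 0.032 ] 0.060519936970262755 2.0636425743092963
pin [0.631  0.0595 0.032 ] 0.04925024603906747 1.6495553823469393
jar [ 0.6399 -0.205   0.085 ]
shell [0.5009 0.2585 0.02  ]
```

Box, pivot, post and handle agree across both views. The visible pins put the first tooth about 0.4 rad from rest. Now I'll go above the handle.

```bash
cat >> h.py <<'E'
def to(p,yaw=None):
    """tool-frame shift (cm) to p and turn (deg) about tool z to bring tool y to world angle yaw"""
    s=manip.get_state();w,x,y,z=s["orientation"];Q=R.from_quat([x,y,z,w]);M=Q.as_matrix()
    print("shift",M.T@(np.array(p)-s["position"])*100,"y-yaw",np.arctan2(M[1,1],M[0,1]),"tilt",M[2,2],"q",s["joint_pos"],"t",s["time"])
    if yaw is not None:print("turn z",-np.degrees(yaw-np.arctan2(M[1,1],M[0,1])))
E
python3 -c "
from h import *
to([.531,.1025,.23],-1.63)"
```

```text
shift [-47.1341 -30.9496   0.1068] y-yaw 1.2489835516316194 tilt -0.9999993557459663 q [ 1.128   0.2764  1.5057 -0.      1.3607 -0.121 ] t 0.2
turn z 164.95360679607592
```

```bash
python3 -m inch '-2.9 -1.9 0 0 0 0;-2.9 -1.9 0 0 0 0;-2.9 -1.9 0 0 0 0;-2.9 -1.9 0 0 0 0;-2.9 -1.9 0 0 0 0;-2.9 -1.9 0 0 0 0;-2.9 -1.9 0 0 0 0;-2.9 -1.9 0 0 0 0;-2.9 -1.9 0 0 0 0;-2.9 -1.9 0 0 0 0;-2.9 -1.9 0 0 0 0;-2.9 -1.9 0 0 0 0;-2.9 -1.9 0 0 0 0;-2.9 -1.9 0 0 0 0;-2.9 -1.9 0 0 0 0;-2.9 -1.9 0 0 0 0' 5
python3 -m inch '0 0 0 0 0 7;0 0 0 0 0 7;0 0 0 0 0 7;0 0 0 0 0 7;0 0 0 0 0 7;0 0 0 0 0 7;0 0 0 0 0 7;0 0 0 0 0 7;0 0 0 0 0 7;0 0 0 0 0 7;0 0 0 0 0 7;0 0 0 0 0 7;0 0 0 0 0 7;0 0 0 0 0 7;0 0 0 0 0 7;0 0 0 0 0 7;0 0 0 0 0 7;0 0 0 0 0 7;0 0 0 0 0 7;0 0 0 0 0 7'
python3 -m inch '0 0 0 0 0 7;0 0 0 0 0 7;0 0 0 0 0 7;0 0 0 0 0 4;0 0 0 0 0 0;0 0 0 0 0 0'
python3 -c "
from h import *
import cv2
to([.531,.1025,.13],-1.63)
s=manip.get_state();c=manip.read_camera('wrist');cv2.imwrite('pics/w1.png',c['img'])
w,x,y,z=s['orientation'];T=np.eye(4);T[:3,:3]=R.from_quat([x,y,z,w]).as_matrix();T[:3,3]=s['position']
E=T@c['T_tool_cam']
np.savez('w1.npz',E=E,k=[c[k] for k in('fx','fy','cx','cy')])
for p in([.531,.1025,.086],[.628,.1003,.122],[.632,.0102,.086],[.557,-.0482,.1]):
  q=np.linalg.inv(E)@[*p,1];print(q[0]/q[2]*c['fx']+c['cx'],q[1]/q[2]*c['fy']+c['cy'])
"
```

```text
time: 1.53
position: [0.5266, 0.1088, 0.2312]
orientation: [-0.0, 0.16, 0.987, 0.0]
wrist_force: [0.4, 0.4, 0.6]
grip_width: 0.584
finger_force: 0.0
time: 3.2
position: [0.5257, 0.1104, 0.2311]
orientation: [-0.0, 0.983, 0.184, -0.0]
wrist_force: [-0.4, 0.6, -0.4]
grip_width: 0.582
finger_force: 0.0
time: 3.7
position: [0.5258, 0.1104, 0.2311]
orientation: [-0.0, 1.0, -0.029, -0.0]
wrist_force: [0.5, 0.5, 0.5]
grip_width: 0.587
finger_force: 0.0
shift [ 0.569   0.7564 10.1138] y-yaw -1.6288159588187245 tilt -0.9999999446613383 q [0.0773 0.2193 1.5839 0.0001 1.3387 1.7061] t 3.7
turn z 0.06784056245676214
326.23657190739755 186.46946964507868
323.90458171389713 79.20913413831168
421.4115791554534 73.48935310985013
485.39302502112247 154.08511912767125
```

View pics/w1.png

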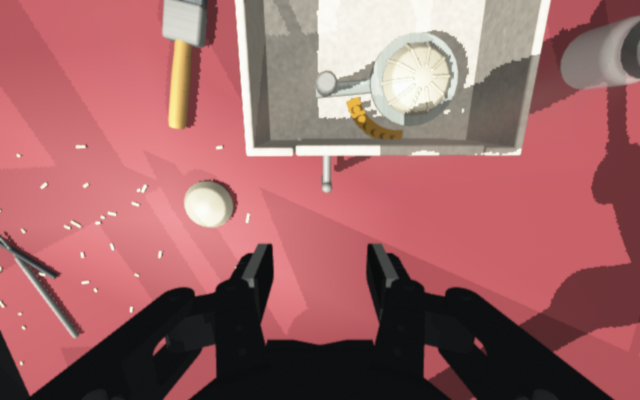

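The wrist view shows the handle top at (326,187), the post at (326,83), the blank at (420,75) and the brass sector arc from (352,100) to (402,135). All match the predictions, so I'll grip the handle.

```bash
python3 -m inch '0.6 0.8 0 0 0 0;0 0 3 0 0 0;0 0 3 0 0 0;0 0 3 0 0 0;0 0 2.5 0 0 0;0 0 2.5 0 0 0;0 0 2.4 0 0 0;0 0 2.4 0 0 0;0 0 0 0 0 0;0 0 0 0 0 0' 5
python3 -m inch '0 0 0 0 0 0;0 0 0 0 0 0;0 0 0 0 0 0;0 0 0 0 0 0;0 0 0 0 0 0;0 0 0 0 0 0;0 0 0 0 0 0;0 0 0 0 0 0' 0
python3 - <<'E'
from h import *
import cv2
d=np.load('w1.npz');E=d['E'];fx,fy,cx,cy=d['k']
c=dict(extrinsics=E,fx=fx,fy=fy,cx=cx,cy=cy)
im=cv2.imread('pics/w1.png');h=cv2.cvtColor(im,cv2.COLOR_BGR2HSV)
m=cv2.inRange(h,(12,150,150),(28,255,255));m[:,:340]=0;m[:80]=0;m[140:]=0
# bright pin tops
ys,xs=np.nonzero(m);print(xs.min(),xs.max(),ys.min(),ys.max())
P=np.array([onz(c,(u,v),.032)[:2]-[.632,.0102] for u,v in zip(xs,ys)]);r=np.hypot(*P.T);a=np.arctan2(P[:,1],P[:,0])+.057
V=h[ys,xs,2]
for k in np.arange(1.8,3,.05):
    w=(a>=k)&(a<k+.05)
    if w.any():print(k.round(2),w.sum(),r[w].min().round(4),r[w].max().round(4),V[w&(r>.055)&(r<.066)].mean().round())
cv2.imwrite('pics/z3.png',cv2.resize(im[60:150,300:440],None,fx=5,fy=5,interpolation=cv2.INTER_CUBIC))
E
```

```text
time: 4.58
position: [0.5309, 0.1015, 0.0424]
orientation: [0.0, 1.0, -0.03, -0.001]
wrist_force: [0.7, 0.5, 0.2]
grip_width: 0.586
finger_force: 0.0
time: 5.25
position: [0.5326, 0.1026, 0.045]
orientation: [-0.001, 1.0, -0.03, 0.002]
wrist_force: [0.9, 2.1, 7.2]
grip_width: 0.106
finger_force: 58.5
347 365 98 122
1.85 3 0.0556 0.0602 227.0
1.9 36 0.0535 0.0667 231.0
1.95 34 0.0532 0.0668 231.0
2.0 36 0.0533 0.067 209.0
2.05 31 0.0556 0.0669 212.0
2.1 32 0.0542 0.0676 215.0
2.15 34 0.0539 0.0672 219.0
2.2 24 0.0541 0.0648 201.0
2.25 24 0.0554 0.0652 210.0
2.3 16 0.0565 0.0635 202.0
2.35 3 0.0587 0.0617 168.0
```

View pics/z3.png

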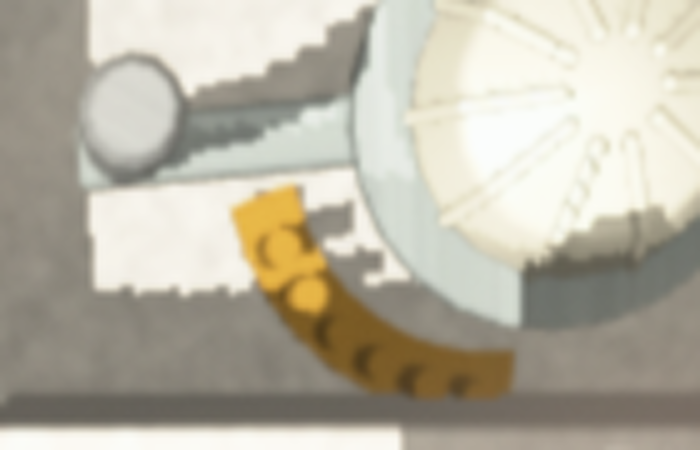

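The crop shows six pins: pin 1 at about (287,247), pin 2 at (308,293), and the rest running on to about (462,387). The handle is gripped, so I'll swing the door, starting with a few rows to check.

```bash
python3 -m inch '-0.4 0.1 0 0 0 -1.5;-0.77 0.24 0 0 0 -3;-1.0 0.31 0 0 0 -4;-1.0 0.32 0 0 0 -4;-1.0 0.32 0 0 0 -4'
python3 - <<'E'
from h import *
d=np.load('w1.npz');fx,fy,cx,cy=d['k']
c=dict(extrinsics=d['E'],fx=fx,fy=fy,cx=cx,cy=cy)
for q in[(287,247),(308,293),(330,325),(370,352),(415,372),(464,378)]:
    p=onz(c,(300+q[0]/5,60+q[1]/5),.032)[:2]-[.632,.0102];print(np.hypot(*p),np.arctan2(p[1],p[0]))
p=onz(c,(326.2,83),.122)[:2]-[.632,.0102];print("post",p,np.arctan2(p[1],p[0]))
E
```

```text
time: 5.67
position: [0.4901, 0.0896, 0.0449]
orientation: [-0.002, 0.993, 0.115, 0.001]
wrist_force: [-3.3, 10.1, 11.3]
grip_width: 0.11
finger_force: 59.5
0.05884630336661859 2.04600178451658
0.06049357313524463 2.231549103039347
0.06172516461361932 2.3741690681787024
0.06110165246299407 2.5562494432114007
0.060695107784995005 2.745365342807002
0.05923962814437411 2.9352308078065334
post [-0.0069  0.0884] 1.649074781992138
```

```bash
python3 -m inch '-1.27 0.4 0 0 0 -5;-1.27 0.4 0 0 0 -5;-1.27 0.4 0 0 0 -5;-1.27 0.4 0 0 0 -5;-1.27 0.4 0 0 0 -5;-1.27 0.4 0 0 0 -5'
python3 -m inch '-1.27 0.4 0 0 0 -5;-1.27 0.4 0 0 0 -5;-1.27 0.4 0 0 0 -5;-1.27 0.4 0 0 0 -5;-1.27 0.4 0 0 0 -5'
python3 -m inch '-1.27 0.4 0 0 0 -5;-1.27 0.4 0 0 0 -5;-1.27 0.4 0 0 0 -5;-1.27 0.4 0 0 0 -5;-1.27 0.4 0 0 0 -5;0 0 0 0 0 0;0 0 0 0 0 0'
python3 -c "
from h import *
s=manip.get_state();print(np.linalg.norm(s['wrist_force']))
to([.628,.101,.2],0)
d=s['position'][:2]-[.557,-.0482];print('door',np.degrees(np.arctan2(d[1],d[0])-np.arctan2(.1015+.0482,.5309-.557)),np.hypot(*d))"
```

```text
time: 6.17
position: [0.4284, 0.0353, 0.0448]
orientation: [-0.003, 0.929, 0.369, -0.002]
wrist_force: [-10.2, 9.1, 21.3]
grip_width: 0.111
finger_force: 61.0
time: 6.58
position: [0.4053, -0.028, 0.0448]
orientation: [-0.003, 0.827, 0.562, -0.003]
wrist_force: [-12.5, 3.8, 25.7]
grip_width: 0.109
finger_force: 61.6
time: 7.17
position: [0.4124, -0.0958, 0.0448]
orientation: [-0.003, 0.687, 0.727, -0.003]
wrist_force: [-13.9, -3.5, 23.5]
grip_width: 0.112
finger_force: 61.8
27.49575766786003
shift [ 18.4099  22.5066 -15.7317] y-yaw 0.056788594198563934 tilt -0.999959913848129 q [-0.389   0.2575  2.0831 -0.0061  0.8088 -0.4415] t 7.1667
turn z 3.253746772058825
door -261.6892215324965 0.15225896253810892
```

Door at about 1.7 rad. I'll release, lift clear and move over the post.

```bash
python3 -m inch '0 0 0 0 0 0;0 0 0 0 0 0;0 0 0 0 0 0;0 0 0 0 0 0;0 0 -1 0 0 0;0 0 -2 0 0 0;0 0 -3 0 0 0;0 0 -3 0 0 0;0 0 -3 0 0 0;0 0 -3 0 0 0;0 0 -1 0 0 0;0 0 0 0 0 0' 5
python3 -m inch '1.8 2.2 0 0 0 0;1.8 2.2 0 0 0 0;1.8 2.2 0 0 0 0;1.8 2.2 0 0 0 0;1.8 2.2 0 0 0 0;1.8 2.2 0 0 0 0;1.8 2.2 0 0 0 0;1.8 2.2 0 0 0 0;1.8 2.2 0 0 0 0;1.8 2.2 0 0 0 0;0 0 0 0 0 0;0 0 0 0 0 0'
python3 - <<'E'
from h import *
import cv2
to([.6265,.1,.088],.05)
s=manip.get_state();c=manip.read_camera('wrist');im=c['img']
w,x,y,z=s['orientation'];T=np.eye(4);T[:3,:3]=R.from_quat([x,y,z,w]).as_matrix();T[:3,3]=s['position']
c['extrinsics']=T@c['T_tool_cam']
np.savez('w2.npz',E=c['extrinsics'],k=[c[k] for k in('fx','fy','cx','cy')])
q=np.linalg.inv(c['extrinsics'])@[.6265,.1,.122,1];print(q[0]/q[2]*c['fx']+c['cx'],q[1]/q[2]*c['fy']+c['cy'])
cv2.imwrite('pics/w2.png',im)
S=manip.read_camera('scene')['img'];cv2.imwrite('pics/both.png',np.vstack([im[:400],S])[::1][:,:][0:600] if 0 else np.hstack([im[0:400,140:540],S[100:300,240:460].repeat(2,0)[:400]]))
E
```

```text
time: 8.17
position: [0.4195, -0.0956, 0.2062]
orientation: [0.003, 0.688, 0.726, 0.001]
wrist_force: [0.9, 0.3, 0.4]
grip_width: 0.582
finger_force: 0.0
time: 9.17
position: [0.6272, 0.0976, 0.2006]
orientation: [-0.001, 0.687, 0.726, -0.001]
wrist_force: [-0.5, -0.4, -1.1]
grip_width: 0.591
finger_force: 0.0
shift [ 0.2468 -0.0114 11.2609] y-yaw 0.05542663169504258 tilt -0.9999924972135795 q [ 0.0448  0.3847  1.4175 -0.0001  1.3433 -0.0106] t 9.1667
turn z 0.31092309309786387
318.56196200123645 207.89231692822415
```

View pics/both.png

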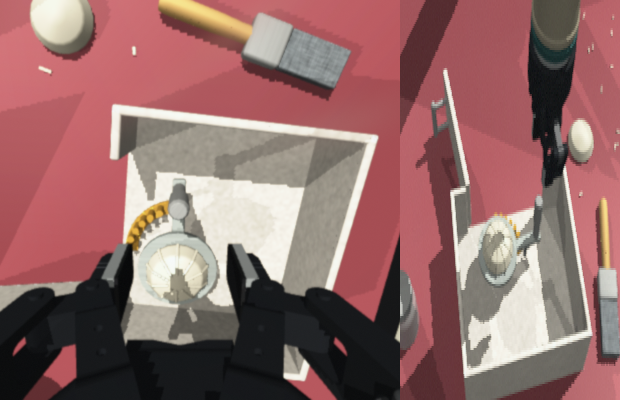

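The wrist view shows the post at (318,205), against a prediction of (318.6,208), and the door stands wide open. I'll descend and grip the post.

```bash
python3 -m inch '0.25 0 0 0 0 0;0 0 2 0 0 0;0 0 3 0 0 0;0 0 3 0 0 0;0 0 2 0 0 0;0 0 1.2 0 0 0;0 0 0 0 0 0;0 0 0 0 0 0' 5
python3 -m inch '0 0 0 0 0 0;0 0 0 0 0 0;0 0 0 0 0 0;0 0 0 0 0 0;0 0 0 0 0 0;0 0 0 0 0 0;0 0 0 0 0 0;0 0 0 0 0 0' 0
python3 - <<'E'
from h import *
import cv2
to([.6265,.1,.088],.05);print(manip.get_state()['torque'])
d=np.load('w2.npz');fx,fy,cx,cy=d['k'];c=dict(extrinsics=d['E'],fx=fx,fy=fy,cx=cx,cy=cy)
im=cv2.imread('pics/w2.png');h=cv2.cvtColor(im,cv2.COLOR_BGR2HSV)
m=cv2.inRange(h,(12,150,120),(28,255,255));m[:190]=0;m[260:]=0;m[:,:260]=0;m[:,330:]=0
n,l,st,ce=cv2.connectedComponentsWithStats(m)
ys,xs=np.nonzero(m)
# brightness along arc at pin-top radius
P=np.array([onz(c,(u,v),.032)[:2]-[.632,.0102] for u,v in zip(xs,ys)]);r=np.hypot(*P.T);a=np.arctan2(P[:,1],P[:,0])
for k in np.arange(1.8,3.3,.04):
    w=(a>=k)&(a<k+.04)&(abs(r-.06)<.003)
    if w.any():print(k.round(2),h[ys[w],xs[w],2].mean().round(),end='; ')
E
```

```text
time: 9.93
position: [0.6264, 0.0985, 0.0911]
orientation: [-0.0, 0.688, 0.725, -0.0]
wrist_force: [0.7, 0.4, 0.8]
grip_width: 0.583
finger_force: 0.0
time: 10.6
position: [0.6258, 0.0988, 0.0932]
orientation: [-0.0, 0.688, 0.726, -0.001]
wrist_force: [-4.6, -0.9, 6.4]
grip_width: 0.19
finger_force: 58.7
shift [0.1123 0.0745 0.5161] y-yaw 0.05371262712112131 tilt -0.9999987481634947 q [ 0.0471  0.4625  1.5729 -0.0004  1.1077 -0.0065] t 10.6
turn z 0.21271786494605618
[-0.1486  0.7865  0.031 ]
1.84 206.0; 1.88 179.0; 1.92 136.0; 1.96 206.0; 2.0 227.0; 2.04 226.0; 2.08 185.0; 2.12 142.0; 2.16 205.0; 2.2 226.0; 2.24 223.0; 2.28 163.0; 2.32 146.0; 2.36 196.0; 2.4 226.0; 2.44 209.0; 2.48 148.0; 2.52 165.0; 2.56 204.0; 2.6 221.0; 2.64 202.0; 2.68 145.0; 2.72 173.0; 2.76 199.0; 2.8 214.0; 2.84 185.0;
```

The post is gripped. The pin peaks are at 2.04, 2.23, 2.43, 2.63 and 2.82 rad (world angle), so the fourth notch should be at about 2.735. I'll swing to just short of pin 1, then step while watching the force.

```bash
cat > m.py <<'E'
from h import *
s=manip.get_state();d=s["position"][:2]-[.632,.0102];a=np.arctan2(d[1],d[0]);t=np.array([-np.sin(a),np.cos(a)])
w,x,y,z=s["orientation"];M=R.from_quat([x,y,z,w]).as_matrix()
F=s["wrist_force"]
print("t %.2f ang %.3f r %.4f lag-yaw %.3f push-back %.1f radial %.1f Fz %.1f tz %.2f z %.4f"%(s["time"],a,np.hypot(*d),np.arctan2(M[1,1],M[0,1])+np.pi/2-a,-F[:2]@t,F[:2]@d/np.hypot(*d),F[2],s["torque"][2],s["position"][2]))
E
python3 m.py
python3 -m inch '-0.01 -0.45 0 0 0 -2.87;-0.01 -0.45 0 0 0 -2.87;0 0 0 0 0 0' >/dev/null; python3 m.py
python3 -m inch '-0.01 -0.45 0 0 0 -2.87;-0.01 -0.45 0 0 0 -2.87;0 0 0 0 0 0'>/dev/null; python3 m.py
python3 -m inch '0 -0.18 0 0 0 -1.15;0 0 0 0 0 0'>/dev/null; python3 m.py
python3 -m inch '0 -0.18 0 0 0 -1.15;0 0 0 0 0 0'>/dev/null; python3 m.py
```

```text
t 10.60 ang 1.640 r 0.0889 lag-yaw -0.016 push-back -4.7 radial -0.6 Fz 6.4 tz 0.03 z 0.0932
t 10.85 ang 1.715 r 0.0891 lag-yaw 0.009 push-back 2.6 radial 0.1 Fz 3.0 tz -0.42 z 0.0932
t 11.10 ang 1.814 r 0.0895 lag-yaw 0.009 push-back 1.7 radial 1.7 Fz 3.9 tz -0.44 z 0.0932
t 11.27 ang 1.831 r 0.0895 lag-yaw 0.012 push-back 1.0 radial 2.0 Fz 6.5 tz -0.41 z 0.0932
t 11.43 ang 1.850 r 0.0896 lag-yaw 0.013 push-back 1.7 radial 2.5 Fz 6.7 tz -0.50 z 0.0932
```

The grip's own moment carries part of the spring load, so I'll track the equivalent force: push-back − tz/r.

```bash
cat >> m.py <<'E'
print("     EQ %.2f"%(-F[:2]@t-s["torque"][2]/.09))
E
s(){ python3 m.py | cut -c1-60; }
python3 -m inch '0 -0.18 0 0 0 -1.15;0 0 0 0 0 0'>/dev/null; s
python3 -m inch '0 -0.18 0 0 0 -1.15;0 0 0 0 0 0'>/dev/null; s
python3 -m inch '0 -0.18 0 0 0 -1.15;0 0 0 0 0 0'>/dev/null; s
python3 -m inch '0 -0.18 0 0 0 -1.15;0 0 0 0 0 0'>/dev/null; s
python3 -m inch '0 -0.18 0 0 0 -1.15;0 0 0 0 0 0'>/dev/null; s
python3 -m inch '0 -0.18 0 0 0 -1.15;0 0 0 0 0 0'>/dev/null; s
python3 -m inch '0 -0.18 0 0 0 -1.15;0 0 0 0 0 0'>/dev/null; s
python3 -m inch '0 -0.18 0 0 0 -1.15;0 0 0 0 0 0'>/dev/null; s
python3 -m inch '0 -0.18 0 0 0 -1.15;0 0 0 0 0 0'>/dev/null; s
python3 -m inch '0 -0.18 0 0 0 -1.15;0 0 0 0 0 0'>/dev/null; s
python3 -m inch '0 -0.18 0 0 0 -1.15;0 0 0 0 0 0'>/dev/null; s
python3 -m inch '0 -0.18 0 0 0 -1.15;0 0 0 0 0 0'>/dev/null; s
python3 -m inch '0 -0.18 0 0 0 -1.15;0 0 0 0 0 0'>/dev/null; s
python3 -m inch '0 -0.18 0 0 0 -1.15;0 0 0 0 0 0'>/dev/null; s
```

```text
t 11.60 ang 1.871 r 0.0897 lag-yaw 0.012 push-back 1.7 radia
     EQ 7.44
t 11.77 ang 1.891 r 0.0898 lag-yaw 0.013 push-back 1.8 radia
     EQ 6.71
t 11.93 ang 1.911 r 0.0898 lag-yaw 0.012 push-back 1.7 radia
     EQ 7.08
t 12.10 ang 1.930 r 0.0899 lag-yaw 0.013 push-back 1.3 radia
     EQ 6.61
t 12.27 ang 1.938 r 0.0899 lag-yaw 0.025 push-back 3.7 radia
     EQ 10.85
t 12.43 ang 1.941 r 0.0896 lag-yaw 0.043 push-back 7.7 radia
     EQ 10.59
t 12.60 ang 1.959 r 0.0896 lag-yaw 0.045 push-back 7.2 radia
     EQ 10.27
t 12.77 ang 1.983 r 0.0897 lag-yaw 0.041 push-back 6.2 radia
     EQ 8.05
t 12.93 ang 2.006 r 0.0898 lag-yaw 0.038 push-back 6.2 radia
     EQ 7.91
t 13.10 ang 2.029 r 0.0899 lag-yaw 0.036 push-back 5.9 radia
     EQ 7.36
t 13.27 ang 2.050 r 0.0900 lag-yaw 0.034 push-back 5.6 radia
     EQ 6.77
t 13.43 ang 2.073 r 0.0900 lag-yaw 0.032 push-back 5.1 radia
     EQ 5.88
t 13.60 ang 2.094 r 0.0901 lag-yaw 0.031 push-back 5.0 radia
     EQ 5.48
t 13.77 ang 2.111 r 0.0902 lag-yaw 0.034 push-back 5.7 radia
     EQ 6.55
```

The first tooth's leap came at 1.94, so pin 1 is at about 2.025 and its notch at 2.125. I expect the next leaps at 2.14, 2.34 and 2.54, with the target at about 2.725.

```bash
s(){ python3 m.py | tr '\n' ' ' | sed 's/lag-yaw//;s/radial.*EQ/EQ/'; echo; }
python3 -m inch '0 -0.18 0 0 0 -1.15;0 0 0 0 0 0'>/dev/null; s
python3 -m inch '0 -0.18 0 0 0 -1.15;0 0 0 0 0 0'>/dev/null; s
python3 -m inch '0 -0.18 0 0 0 -1.15;0 0 0 0 0 0'>/dev/null; s
python3 -m inch '0 -0.18 0 0 0 -1.15;0 0 0 0 0 0'>/dev/null; s
python3 -m inch '0 -0.18 0 0 0 -1.15;0 0 0 0 0 0'>/dev/null; s
python3 -m inch '0 -0.18 0 0 0 -1.15;0 0 0 0 0 0'>/dev/null; s
python3 -m inch '0 -0.18 0 0 0 -1.15;0 0 0 0 0 0'>/dev/null; s
python3 -m inch '0 -0.18 0 0 0 -1.15;0 0 0 0 0 0'>/dev/null; s
python3 -m inch '0 -0.18 0 0 0 -1.15;0 0 0 0 0 0'>/dev/null; s
python3 -m inch '0 -0.18 0 0 0 -1.15;0 0 0 0 0 0'>/dev/null; s
python3 -m inch '0 -0.18 0 0 0 -1.15;0 0 0 0 0 0'>/dev/null; s
python3 -m inch '0 -0.18 0 0 0 -1.15;0 0 0 0 0 0'>/dev/null; s
python3 -m inch '0 -0.18 0 0 0 -1.15;0 0 0 0 0 0'>/dev/null; s
python3 -m inch '0 -0.18 0 0 0 -1.15;0 0 0 0 0 0'>/dev/null; s
```

```text
t 13.93 ang 2.129 r 0.0902  0.035 push-back 7.2 EQ 8.58 
t 14.10 ang 2.137 r 0.0903  0.047 push-back 9.9 EQ 13.38 
t 14.27 ang 2.164 r 0.0904  0.040 push-back 8.1 EQ 9.68 
t 14.43 ang 2.186 r 0.0904  0.039 push-back 6.7 EQ 8.05 
t 14.60 ang 2.208 r 0.0905  0.037 push-back 7.6 EQ 9.15 
t 14.77 ang 2.230 r 0.0906  0.034 push-back 7.3 EQ 8.08 
t 14.93 ang 2.253 r 0.0907  0.032 push-back 6.0 EQ 6.29 
t 15.10 ang 2.275 r 0.0908  0.031 push-back 5.8 EQ 5.58 
t 15.27 ang 2.293 r 0.0908  0.032 push-back 7.0 EQ 7.01 
t 15.43 ang 2.313 r 0.0909  0.032 push-back 8.3 EQ 8.82 
t 15.60 ang 2.329 r 0.0909  0.036 push-back 8.3 EQ 9.20 
t 15.77 ang 2.344 r 0.0910  0.041 push-back 10.1 EQ 11.80 
t 15.93 ang 2.366 r 0.0910  0.039 push-back 8.4 EQ 9.50 
t 16.10 ang 2.388 r 0.0911  0.038 push-back 8.5 EQ 10.36
```

Leaps came at 2.14 and 2.34, so the roller is now on tooth 3. I'll continue over it and onto tooth 4.

```bash
s(){ python3 m.py | tr '\n' ' ' | sed 's/lag-yaw//;s/radial.*EQ/EQ/'; echo; }
python3 -m inch '0 -0.18 0 0 0 -1.15;0 0 0 0 0 0'>/dev/null; s
python3 -m inch '0 -0.18 0 0 0 -1.15;0 0 0 0 0 0'>/dev/null; s
python3 -m inch '0 -0.18 0 0 0 -1.15;0 0 0 0 0 0'>/dev/null; s
python3 -m inch '0 -0.18 0 0 0 -1.15;0 0 0 0 0 0'>/dev/null; s
python3 -m inch '0 -0.18 0 0 0 -1.15;0 0 0 0 0 0'>/dev/null; s
python3 -m inch '0 -0.18 0 0 0 -1.15;0 0 0 0 0 0'>/dev/null; s
python3 -m inch '0 -0.18 0 0 0 -1.15;0 0 0 0 0 0'>/dev/null; s
python3 -m inch '0 -0.18 0 0 0 -1.15;0 0 0 0 0 0'>/dev/null; s
python3 -m inch '0 -0.18 0 0 0 -1.15;0 0 0 0 0 0'>/dev/null; s
python3 -m inch '0 -0.18 0 0 0 -1.15;0 0 0 0 0 0'>/dev/null; s
python3 -m inch '0 -0.18 0 0 0 -1.15;0 0 0 0 0 0'>/dev/null; s
python3 -m inch '0 -0.18 0 0 0 -1.15;0 0 0 0 0 0'>/dev/null; s
```

```text
t 16.27 ang 2.410 r 0.0912  0.035 push-back 8.4 EQ 8.97 
t 16.43 ang 2.433 r 0.0913  0.033 push-back 8.5 EQ 8.21 
t 16.60 ang 2.454 r 0.0914  0.032 push-back 7.5 EQ 6.84 
t 16.77 ang 2.476 r 0.0914  0.030 push-back 7.8 EQ 6.85 
t 16.93 ang 2.494 r 0.0915  0.032 push-back 8.5 EQ 7.68 
t 17.10 ang 2.514 r 0.0915  0.032 push-back 8.2 EQ 7.21 
t 17.27 ang 2.526 r 0.0916  0.039 push-back 11.5 EQ 11.63 
t 17.43 ang 2.546 r 0.0916  0.040 push-back 10.1 EQ 10.58 
t 17.60 ang 2.568 r 0.0917  0.038 push-back 9.3 EQ 9.29 
t 17.77 ang 2.590 r 0.0917  0.036 push-back 9.6 EQ 8.77 
t 17.93 ang 2.611 r 0.0918  0.035 push-back 10.2 EQ 9.84 
t 18.10 ang 2.633 r 0.0919  0.033 push-back 9.6 EQ 8.00
```

```bash
s(){ python3 m.py | tr '\n' ' ' | sed 's/lag-yaw//;s/radial.*EQ/EQ/'; echo; }
python3 -m inch '0 -0.18 0 0 0 -1.15;0 0 0 0 0 0'>/dev/null; s
python3 -m inch '0 -0.18 0 0 0 -1.15;0 0 0 0 0 0'>/dev/null; s
python3 -m inch '0 -0.09 0 0 0 -0.57;0 0 0 0 0 0'>/dev/null; s
python3 -m inch '0 -0.09 0 0 0 -0.57;0 0 0 0 0 0'>/dev/null; s
python3 -m inch '0 -0.09 0 0 0 -0.57;0 0 0 0 0 0'>/dev/null; s
python3 -m inch '0 -0.05 0 0 0 -0.3;0 0 0 0 0 0;0 0 0 0 0 0'>/dev/null; s
```

```text
t 18.27 ang 2.655 r 0.0919  0.032 push-back 8.3 EQ 6.63 
t 18.43 ang 2.676 r 0.0920  0.030 push-back 7.6 EQ 6.23 
t 18.60 ang 2.684 r 0.0920  0.033 push-back 10.0 EQ 8.41 
t 18.77 ang 2.693 r 0.0920  0.033 push-back 9.4 EQ 7.90 
t 18.93 ang 2.703 r 0.0921  0.033 push-back 10.4 EQ 9.29 
t 19.18 ang 2.708 r 0.0921  0.033 push-back 9.2 EQ 8.36
```

```bash
python3 -m inch '0 0 0 0 0 0;0 0 0 0 0 0;0 0 0 0 0 0;0 0 0 0 0 0;0 0 0 0 0 0;0 0 0 0 0 0;0 0 0 0 0 0;0 0 0 0 0 0;0 0 0 0 0 0;0 0 0 0 0 0;0 0 0 0 0 0;0 0 0 0 0 0'; python3 m.py; python3 -c "
from rig import manip;import cv2
cv2.imwrite('pics/end.png',manip.read_camera('scene')['img'])"
```

```text
time: 20.18
position: [0.5485, 0.0489, 0.093]
orientation: [-0.0, 0.199, 0.98, 0.003]
wrist_force: [-3.4, 12.0, 11.4]
grip_width: 0.191
finger_force: 60.9
t 20.18 ang 2.708 r 0.0921 lag-yaw 0.034 push-back 9.4 radial 8.1 Fz 11.4 tz 0.13 z 0.0930
     EQ 8.04
```

View pics/end.png

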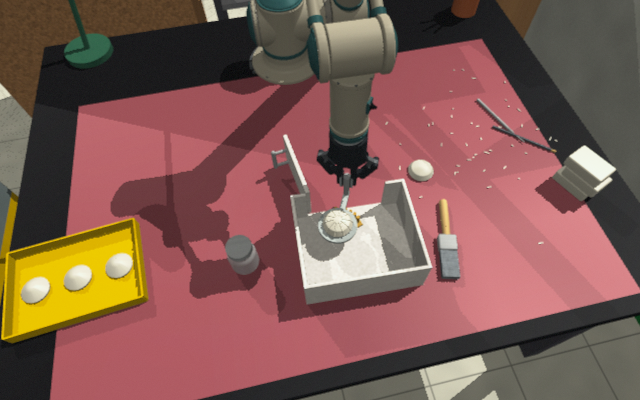

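The door is wide open at about (293,165), and the post is held still outside the doorway at (347,180). The jar, brush and shell have not moved. I'm handing in.

```bash
python3 -c "
from rig import manip;print(manip.finish_job())"
```

```text
the job is handed in; nothing more can be done
None
```

The job is handed in at about 20 s: the door is open about 98°, the post is gripped and still in what the force readings show as the fourth notch, just short of the fifth tooth, and the jar, brush and shell look undisturbed in the last picture.

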